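# Set the dispenser's stabiliser leg to its mark and close the cam lever

### The job

Pull the dispenser's spring-loaded stabiliser leg out until its upright pin stands between the two pointers of the mark clip, and while holding it there squeeze the cam lever fully shut against the leg head; do not push the lever in before the leg is at its mark. Finish still gripping the leg head and the shut lever with the pin at the mark, ready for someone to turn the crank, and leave the other things on the table where they are.

Things in the scene. Friction and masses are not known exactly. Their poses are not given: they have to be found in the camera images.
- dispenser: Gumball-style dispenser, base 156 mm wide, 268 mm tall, fixed. Origin: centre of underside, on the table. Its stabiliser leg runs out level along the dispenser's own -x, 50 mm above the table, in an open-topped channel (44 mm wide, top 62 mm high) that ends 190 mm from the dispenser's vertical axis. The small crank on the +x side is not part of the job.
- leg (a joint): How far the leg is drawn out along the dispenser's -x, m: 0 fully in (its start), at most 0.10. A spring draws it in with 2 N at 0, 4 N at 0.10; friction 0.6 N: it returns home unless held. Nothing locks it, not even the shut lever.
- lever (a joint): How far the cam lever is pushed in, m: 0 open, 0.018 fully shut; starts 0 to 0.003. It rides on the leg head and slides along the dispenser's -y towards the head. Friction 5 N, no spring: it stays where it is left.
- index (a point): Top of the leg's upright steel index pin (8 mm diameter), 82 mm above the table, 90 mm from the dispenser's axis with the leg fully in; moves with the leg. Axes as the dispenser's.
- mark (a point): The length mark: middle of the gap between the two facing pointers (5.5 mm wide in x, 19 mm apart, tops 74 mm above the table) of a black clip straddling the channel. The clip is fixed, 135 to 175 mm from the dispenser's axis, different each time. Axes as the dispenser's: the leg is at its mark when index and mark agree along x.
- grip (a point): Grip point on the leg head, 50 mm above the table, 220 mm from the dispenser's axis with the leg in; moves with the leg. In y it is midway between the head's cheek (18.5 mm to -y) and the shut paddle's outer face (18.5 mm to +y; 36.5 mm when open). Room for fingers along x: 32 mm outward to the cross-bar's inner face, 30 mm inward to the channel's end (more with the leg out).
- crossbar (a point): Middle of the inner face of the cross-bar at the leg's outer end, 50 mm above the table: bar 118 mm long in y, 14 mm thick, 30 to 70 mm up; open fingers can bear on this face to draw the leg out. It belongs to the grey leg head, whose block (50 x 25 x 34 mm, 34 to 68 mm up, flat cheek on the -y side) lies just inward of it. Moves with the leg; axes as the dispenser's.
- paddle (a point): Middle of the outer face of the cam lever's grey paddle: upright plate 44 (x) x 8 (y) x 40 mm, 31 to 71 mm above the table, on two steel stems on the head's +y side. Head and paddle measure 55 mm across when open, 37 mm shut. Moves with leg and lever; axes as the dispenser's.
- bowl: Stainless steel bowl, 140 mm wide, 55 mm high, loose, with a blue 42 mm plastic ball in it; bystander. Origin: centre of underside.
- puzzle: Wooden puzzle cube, 54 mm, loose bystander. Origin: centre of underside.
- clacker: Orange plastic noisemaker clacker lying flat, about 150 x 55 x 17 mm, loose bystander. Origin: near its middle, underside.
- mug: White mug, 80 mm wide, 90 mm high, loose bystander. Origin: centre of underside.
- remote: Black remote control, 160 x 45 x 18 mm, loose bystander. Origin: centre of underside.
- coasters: Stack of round cork coasters, 96 mm wide, 24 mm high, loose bystander. Origin: centre of underside.

How it is judged:
By the outcome, as a careful person would: the job done as asked, in the order asked, and still so for the second after the job is handed in, while the arm keeps its last pose, push and grip.
It also fails if it takes over 32 s, if anything falls off the work surface, if the arm or the gripper's body presses on something with over 40 N, if the wrist force passes 120 N, or if a joint passes its speed limit or range.

### The arm

A 7-joint arm with a two-finger parallel gripper is mounted at the origin on the work surface. World frame = base frame: x ahead of the robot, y to its left, z up, the work surface at z = 0. Lengths are in m, angles in degrees, forces in N, time in s.
With the tool pointing down it reaches from about 0.425 to 0.875 m from the base axis. Payload 4.7 kg.
Tool frame: the origin (TCP) lies midway between the tips of the shut fingers; the grasp point (between the pads) lies 19 mm behind it; z points along the fingers, y is the line along which they close (so a half turn about z gives the same grasp; the last joint's range is limited). The gripper opens to 87 mm and grips with 3 to 60 N. Pads are 19 mm wide; open, the fingers measure 117 mm over their backs; the gripper's body (75 mm by 190 mm) begins 51 mm behind the grasp point.
Start: joints at [-68.52, 18.392, -4.016, 83.108, 1.295, 78.541, -3.26], TCP at [0.229, 0.608, 0.223] pointing down, gripper open.
Joint ranges: [-163.93, 163.93], [-17.29, 119.83], [-79.2, 71.16], [3.27, 140.29], [-89.18, 269.18], [5.43, 117.66], [-154.24, 154.24]. Speed limits (degrees/s): [147.25, 147.25, 180, 180, 180, 180, 180].

### API

Orientations are given as [roll, pitch, yaw] about the fixed x, y, z axes, in that order (R = Rz(yaw) Ry(pitch) Rx(roll)).
In Python, from cell import env gives the robot as it stands. The module is installed in compiled form; this text tells all that it offers.
- The arm moves only by the tool step_arm, never from a script. Its argument "rows" is a list of rows, each an object with "angular": the turn, a rotation vector about the tool's x, y, z in units of pi rad (1.0 is pi rad), a list of three; "slide": the shift along the tool's x, y, z in units of 500 mm (1.0 is 500 mm), a list of three; "jaw": the opening, from 0 (shut) to 1 (fully open). A call has 1 to 10 rows; each row shifts and turns the commanded pose from where the row before left it, along the tool's axes as they then stand; what a row does not reach is not made up. A row lasts 1/8 s, in which the tool goes at most 62.5 mm and 10.7 degrees, less where a joint would pass 70% of its speed; a pose out of reach is approached as far as the arm can. A call with a number of a shift or a turn outside -1 to 1 is refused whole. A call with a gripper value outside its range is refused whole. The fingers move at their own pace and stop on an object; "newtons" is the grip in N (left out, the last holds). Time passes only in rows, so rows that do not move let the fingers close. It gives the time, the measured TCP pose, the force, the opening and the grip force at its end, in the units of the state.
- env.get_obs(): the state, without advancing time (a new reading comes with each control period).
- env.read_camera(name): name is "scene" or "top" or "wrist"; returns the picture (400x640x3 uint8, red, green, blue); there is no depth.
- env.camera_info(name): a dict with "fx", "fy", "cx", "cy" (pixels), "k1" (the pictures are not rectified: a ray, as slopes to the right and down, at radius r is drawn at 1 + k1 r^2 times it, then the intrinsics apply), "R" (3x3) and "t" (3): a world point X has camera coordinates R X + t. Camera axes: x right, y down, z forward; pixel columns grow to the right and rows downward; lengths in m; the calibration is good to about 2 mm. A picture is of the moment at which its call begins: read the wrist's pose just before it. camera_info takes no time and is no camera call; for the wrist camera it gives the pose at the moment of the call.
- env.sign_off(): hands the job in; it is judged then, once.
The state is a dict: "time_s": time; "qpos": joint angles; "joint_velocities": joint speeds; "effort": joint torques, N m; "tool_pos": TCP position; "tool_rot": TCP orientation; "force": force on the tool from outside, world axes, zero at the start; "wrist_torque": the same for the moment, N m; "grip_width": finger opening in m; "grasp_force": force on a finger pad.
Only numpy, scipy, OpenCV 4.12 (cv2) and the standard library are available. Lean on these libraries where they do the work, as an engineer would, in place of code of your own. Each camera call takes 0.05 s, during which the arm holds its last target. There are 200 camera calls.

## Working session

There is one attempt and no reset: what is moved stays moved. The work goes in short steps, Python scripts to look and compute and a tool call to move; the robot and the scene stay as the last step left them, time stands still between calls to the robot, and variables do not carry over. Pictures are saved under pics/ and viewed, at most 10 in all, crops included, and the job is handed in when it is done.

Besides the shell and the picture viewer there is one more tool, called after ">>>" as name(argument=value, ...) on one line, values as JSON. step_arm: Moves the arm, as the interface text tells. Shifts and turns lie within -1 to 1; 1 stands for 500 mm of shift or pi rad of turn. Its arguments: {"type":"object","properties":{"rows":{"type":"array"},"newtons":{"type":"number"}},"required":["rows"]}

```bash
mkdir -p pics; python3 - <<'E'
from cell import env
import cv2
o=env.get_obs();print(o)
for n in("scene","top"):
    i=env.read_camera(n);cv2.imwrite(f"pics/{n}0.png",i[:,:,::-1]);print(n,env.camera_info(n))
E
```

```text
{'time_s': 0.0, 'qpos': array([-68.51718378,  18.43899293,  -4.01328803,  83.17446324,
         1.29473051,  78.54080959,  -3.25850988]), 'joint_velocities': array([-0.09068719,  0.12905587, -0.02851998, -0.01883665,  0.04278963,
        0.05753636,  0.01367109]), 'effort': array([ 6.39488599e-05, -4.91297007e+01, -4.04020138e-01, -3.12524164e+01,
       -6.38593454e-02,  4.38009342e-02,  1.76032217e-04]), 'tool_pos': array([0.22936743, 0.60759779, 0.22146581]), 'tool_rot': array([-1.79890952e+02,  6.18564619e-03,  1.59326237e+02]), 'force': array([-0.31955509, -0.54505824, -0.02652497]), 'wrist_torque': array([ 0.02020644, -0.00964366,  0.00577519]), 'grasp_force': 0.0, 'grip_width': 0.08710003772977624}
scene {'fx': 510.59854463045207, 'fy': 510.59854463045207, 'cx': 318.77240705540476, 'cy': 195.99544225567166, 'k1': -0.08526228270814412, 'R': array([[ 8.62661159e-01, -5.05782014e-01,  5.28767783e-04],
       [-4.63061292e-01, -7.90216406e-01, -4.01412843e-01],
       [ 2.03445237e-01,  3.46038417e-01, -9.15897074e-01]]), 't': array([-0.47425422,  0.3128835 ,  1.18830441])}
top {'fx': 362.5899087465539, 'fy': 362.5899087465539, 'cx': 316.64239976751537, 'cy': 205.07240879851042, 'k1': -0.08432450149408217, 'R': array([[-0.01740632, -0.9998391 , -0.00433594],
       [-0.99782425,  0.01764673, -0.06352454],
       [ 0.06359083,  0.00322078, -0.99797086]]), 't': array([0.03306967, 0.56575066, 1.08055955])}
```

View pics/scene0.png

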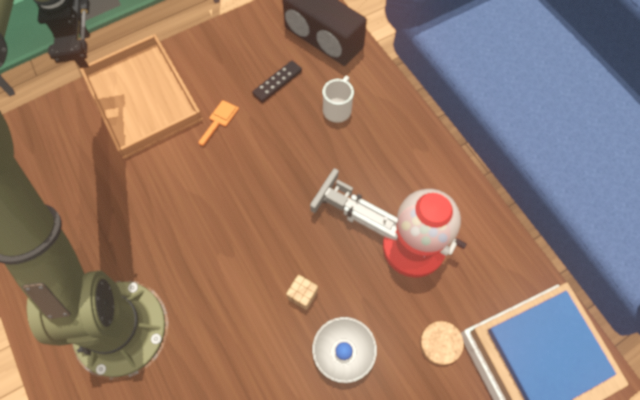

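View pics/top0.png

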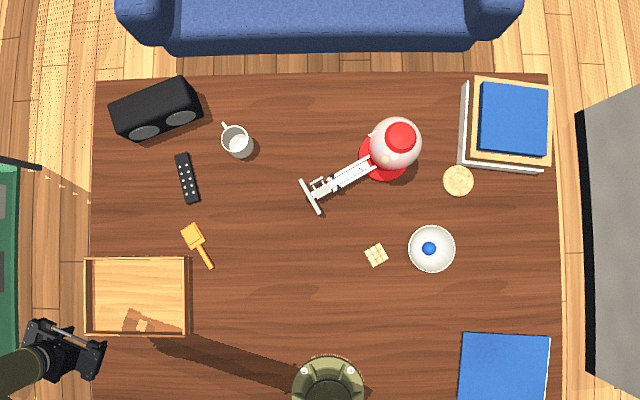

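The dispenser is at about (400,140) in the top picture. Its leg points down and left to the crossbar at about (312,195). In the scene picture the crossbar is at (325,190) and the globe at (430,220). I'll enlarge both.

```bash
cat > h.py <<'E'
import numpy as np, cv2
from cell import env
def ray(n,uv,ci=None):
    c=ci or env.camera_info(n); p=(np.array(uv,float)-[c['cx'],c['cy']])/[c['fx'],c['fy']]
    s=p.copy()
    for _ in range(20): s=p/(1+c['k1']*(s@s))
    R=np.array(c['R']);return -R.T@c['t'], R.T@np.r_[s,1]
def onz(n,uv,z,ci=None):
    o,d=ray(n,uv,ci); return o+d*(z-o[2])/d[2]
def proj(n,X,ci=None):
    c=ci or env.camera_info(n); q=np.array(c['R'])@X+c['t']; s=q[:2]/q[2]; s=s*(1+c['k1']*(s@s))
    return s*[c['fx'],c['fy']]+[c['cx'],c['cy']]
def crop(n,x0,y0,w,h,k,name,img=None):
    i=env.read_camera(n) if img is None else img
    i=cv2.resize(i[y0:y0+h,x0:x0+w],None,fx=k,fy=k,interpolation=cv2.INTER_CUBIC)
    cv2.imwrite(f"pics/{name}.png",i[:,:,::-1])
E
python3 - <<'E'
from h import *
a=cv2.cvtColor(cv2.imread('pics/top0.png'),4);b=cv2.cvtColor(cv2.imread('pics/scene0.png'),4)
A=cv2.resize(a[130:225,290:420],None,fx=6,fy=6,interpolation=2)
cv2.imwrite('pics/topc.png',A[:,:,::-1])
B=cv2.resize(b[160:260,300:430],None,fx=6,fy=6,interpolation=2)
cv2.imwrite('pics/scenec.png',B[:,:,::-1])
E
```

```text
(no output)
```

View pics/topc.png

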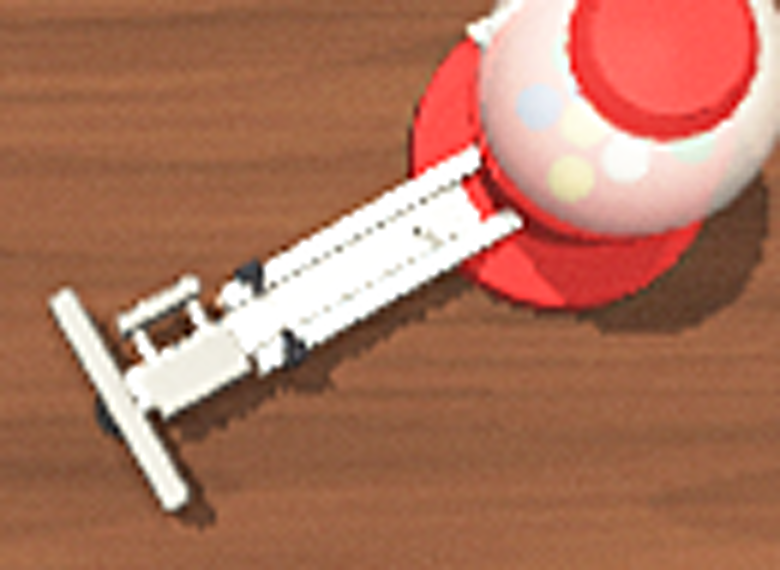

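View pics/scenec.png

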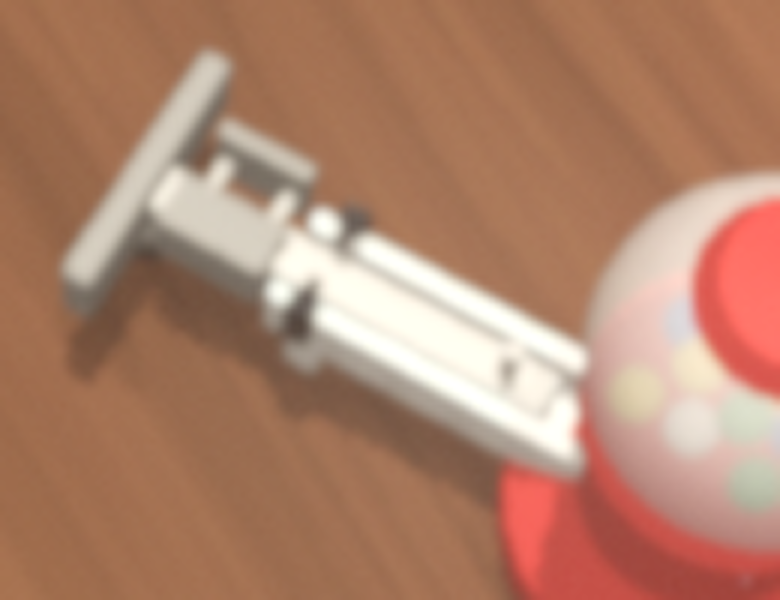

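In the top crop the crossbar's top ends are at (62,297) and (176,497), the paddle is at (160,305), and the clip pointers are at (248,275) and (293,348). In the scene crop the crossbar ends are at (212,62) and (75,272), the pointers at (355,222) and (300,312), and the pin at about (510,365).

```bash
cat > m.py <<'E'
from h import *
T=lambda x,y:((x+.5)/6-.5+290,(y+.5)/6-.5+130)
S=lambda x,y:((x+.5)/6-.5+300,(y+.5)/6-.5+160)
def both(name,t,s,z):
    a=onz('top',T(*t),z);b=onz('scene',S(*s),z)
    o1,d1=ray('top',T(*t));o2,d2=ray('scene',S(*s))
    d1/=np.linalg.norm(d1);d2/=np.linalg.norm(d2)
    k=np.linalg.lstsq(np.c_[d1,-d2],o2-o1,rcond=None)[0];m=(o1+d1*k[0]+o2+d2*k[1])/2
    print(name,a.round(4),b.round(4),'tri',m.round(4));return (a+b)/2
e1=both('bar +y end',(62,297),(212,62),.07)
e2=both('bar -y end',(176,497),(75,272),.07)
p1=both('clip+',(248,275),(355,222),.074)
p2=both('clip-',(293,348),(300,312),.074)
pin=both('pin',(425,235),(510,365),.082)
pad=both('paddle top mid',(158,306),(265,152),.071)
d=(e1-e2);print('len',np.linalg.norm(d));yd=d/np.linalg.norm(d);xd=np.array([yd[1],-yd[0],0])
print('yd',yd,'xd',xd,'yaw',np.degrees(np.arctan2(xd[1],xd[0])))
c=(e1+e2)/2; C=c+xd*.259  # bar mid at 0.22+0.032+0.007
print('disp',C)
for n,p in(('clip+',p1),('clip-',p2),('pin',pin),('pad',pad),('bar',c)): print(n,((p-C)@xd).round(4),((p-C)@yd).round(4))
E
python3 m.py
```

```text
bar +y end [0.6394 0.0702 0.07  ] [0.6373 0.0695 0.07  ] tri [0.639  0.0706 0.0667]
bar -y end [0.5416 0.0168 0.07  ] [0.5404 0.0163 0.07  ] tri [0.5413 0.017  0.0677]
clip+ [ 0.6479 -0.0198  0.074 ] [ 0.6488 -0.0237  0.074 ] tri [ 0.6502 -0.0206  0.0658]
clip- [ 0.6121 -0.0407  0.074 ] [ 0.6088 -0.0459  0.074 ] tri [ 0.6132 -0.0414  0.0591]
pin [ 0.6646 -0.1048  0.082 ] [ 0.6666 -0.1097  0.082 ] tri [ 0.6679 -0.1066  0.0722]
paddle top mid [0.634  0.0238 0.071 ] [0.6345 0.0227 0.071 ] tri [0.6347 0.0237 0.0687]
len 0.11097613987406253
yd [8.76983800e-01 4.80519941e-01 1.00041597e-15] xd [ 0.48051994 -0.8769838   0.        ] yaw -61.28063430368121
disp [ 0.71413739 -0.18394073  0.07      ]
clip+ -0.1739 0.0202
clip- -0.1732 -0.0233
pin -0.0906 -0.0057
pad -0.2201 0.0295
bar -0.259 -0.0
```

The measurements are consistent: yaw is about -61.3°, the mark is about 173 mm out, and the paddle's y fits. I'll move over the head.

>>> step_arm(rows=[{"angular": [0,0,0.0564],"slide": [0,0,0],"jaw": 1},{"angular": [0,0,0.0564],"slide": [0,0,0],"jaw": 1},{"angular": [0,0,0.0564],"slide": [0,0,0],"jaw": 1},{"angular": [0,0,0.0564],"slide": [0,0,0],"jaw": 1},{"angular": [0,0,0],"slide": [-0.1,0.006,0],"jaw": 1},{"angular": [0,0,0],"slide": [-0.1,0.006,0],"jaw": 1},{"angular": [0,0,0],"slide": [-0.1,0.006,0],"jaw": 1},{"angular": [0,0,0],"slide": [-0.1,0.006,0],"jaw": 1},{"angular": [0,0,0],"slide": [-0.1,0.006,0],"jaw": 1},{"angular": [0,0,0],"slide": [-0.1,0.006,0],"jaw": 1}])

```text
time_s: 1.35
tool_pos: [0.39, 0.352, 0.2222]
tool_rot: [-180.0, 0.0, 118.7]
force: [0.9, 0.4, -0.1]
grip_width: 0.0868
grasp_force: 0.0
```

>>> step_arm(rows=[{"angular": [0,0,0],"slide": [-0.1,0.006,0],"jaw": 1},{"angular": [0,0,0],"slide": [-0.1,0.006,0],"jaw": 1},{"angular": [0,0,0],"slide": [-0.1,0.006,0],"jaw": 1},{"angular": [0,0,0],"slide": [-0.1,0.006,0],"jaw": 1},{"angular": [0,0,0],"slide": [-0.1,0.006,0],"jaw": 1},{"angular": [0,0,0],"slide": [-0.1,0.006,0],"jaw": 1},{"angular": [0,0,0],"slide": [0,0,0],"jaw": 1},{"angular": [0,0,0],"slide": [0,0,0],"jaw": 1}])

```text
time_s: 2.35
tool_pos: [0.5489, 0.0999, 0.2221]
tool_rot: [-180.0, -0.1, 118.7]
force: [0.3, 1.6, -0.4]
grip_width: 0.0871
grasp_force: 0.0
```

```bash
python3 - <<'E'
from h import *
o=env.get_obs();print(o['time_s'],o['tool_pos'],o['tool_rot'],o['qpos'],o['force'])
np.save('w1.npy',env.camera_info('wrist'),allow_pickle=True)
i=env.read_camera('wrist');cv2.imwrite('pics/w1.png',i[:,:,::-1]);print(env.camera_info('wrist'))
E
```

```text
2.35 [0.54885599 0.09993428 0.22208993] [-1.79953680e+02 -5.43709749e-02  1.18732836e+02] [-37.51450538   7.31878673  26.87196636  97.39460403  -3.43843404
  76.1545555   18.72908253] [ 0.26392904  1.57189427 -0.38793922]
{'fx': 345.38666453070977, 'fy': 345.38666453070977, 'cx': 321.85411542427676, 'cy': 200.65667366784578, 'k1': 0.009844364338457054, 'R': array([[ 8.76017177e-01,  4.82279741e-01, -3.95133518e-04],
       [ 4.68201728e-01, -8.50248666e-01,  2.40550095e-01],
       [ 1.15676476e-01, -2.10911017e-01, -9.70636645e-01]]), 't': array([-0.52838758, -0.20180906,  0.34760693])}
```

View pics/w1.png

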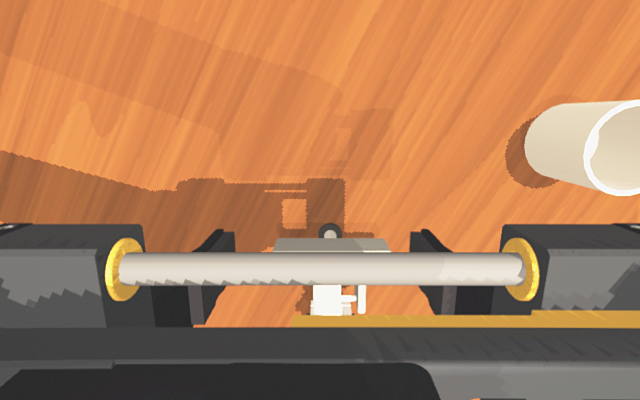

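The wrist picture shows the crossbar between the fingers, with top ends near (273,243) and (390,243) and the mug at the right. The gripper hides the channel. I'll check the bar's lateral position and take a scene view to see whether the pin stays visible.

```bash
python3 - <<'E'
from h import *
ci=np.load('w1.npy',allow_pickle=True).item()
for uv in((275,238),(388,238),(273,250),(390,250)): print(uv,onz('w',uv,.07,ci).round(4))
C=np.array([.7141,-.1839,0]);xd=np.array([.4805,-.877,0]);yd=np.array([.877,.4805,0])
for s in(-1,1):
  print([proj('w',C-a*xd+yd*.059*s+[0,0,.07],ci).round(1) for a in(.252,.266)])
tp=np.array([.5489,.0999]);d=(C-.222*xd)[:2]-tp
print('move tool x,y mm',-d@xd[:2]*1e3,d@yd[:2]*1e3)
a=env.read_camera('scene');b=env.read_camera('top')
A=cv2.resize(a[140:270,290:460],(400,306));B=cv2.resize(b[110:240,270:440],(400,306))
cv2.imwrite('pics/sv.png',np.hstack([A,B])[:,:,::-1])
E
```

```text
(275, 238) [0.5331 0.0327 0.07  ]
(388, 238) [0.6289 0.0853 0.07  ]
(273, 250) [0.537  0.0207 0.07  ]
(390, 250) [0.6371 0.0756 0.07  ]
[array([271.4, 261.9]), array([270.9, 248.6])]
[array([391.3, 262. ]), array([392. , 248.7])]
move tool x,y mm -106.26914649999996 8.514499999999952
```

View pics/sv.png

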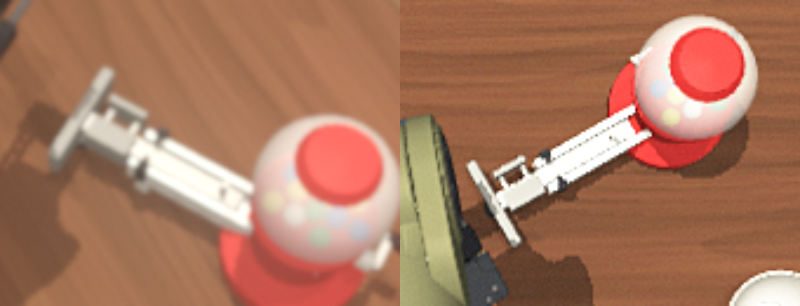

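The scene camera keeps the pin and clip in view, and the wrist view confirms the lateral position to under 1 mm. I'll move over the grip point, then descend.

>>> step_arm(rows=[{"angular": [0,0,0],"slide": [-0.106,0.012,0],"jaw": 1},{"angular": [0,0,0],"slide": [-0.106,0.012,0],"jaw": 1},{"angular": [0,0,0],"slide": [0,0,0.09],"jaw": 1},{"angular": [0,0,0],"slide": [0,0,0.09],"jaw": 1},{"angular": [0,0,0],"slide": [0,0,0.06],"jaw": 1},{"angular": [0,0,0],"slide": [0,0,0],"jaw": 1},{"angular": [0,0,0],"slide": [0,0,0],"jaw": 1}])

```text
time_s: 3.38
tool_pos: [0.6117, 0.0129, 0.104]
tool_rot: [179.9, 0.0, 118.8]
force: [0.6, 0.1, 0.2]
grip_width: 0.087
grasp_force: 0.0
```

```bash
python3 - <<'E'
from h import *
o=env.get_obs();C=np.array([.7141,-.1839]);xd=np.array([.4805,-.877]);yd=np.array([.877,.4805])
d=o['tool_pos'][:2]-C;print(o['tool_pos'],d@xd,d@yd,o['force'])
i=env.read_camera('wrist');cv2.imwrite('pics/w2.png',i[:,:,::-1])
E
```

```text
[0.61170662 0.01287223 0.1039961 ] -0.22176926264178584 0.004750057674601849 [0.62225606 0.09255885 0.19237374]
```

View pics/w2.png

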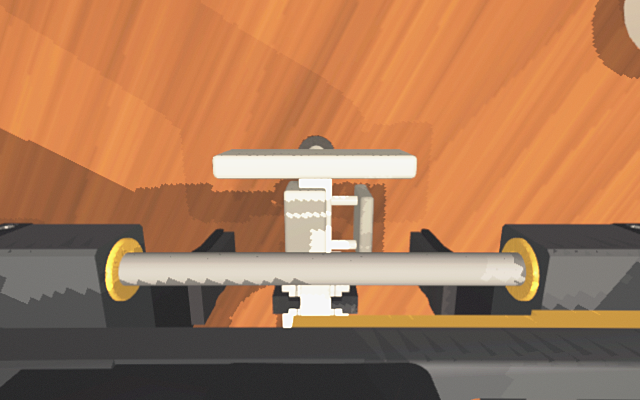

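The wrist picture shows the bar at (213–417,165), the block at (285–330,220) and the paddle at x≈365. All lie inside the open fingers (234 to 411), so I'll descend.

>>> step_arm(rows=[{"angular": [0,0,0],"slide": [0,0,0.05],"jaw": 1},{"angular": [0,0,0],"slide": [0,0,0.05],"jaw": 1},{"angular": [0,0,0],"slide": [0,0,0.046],"jaw": 1},{"angular": [0,0,0],"slide": [0,0,0],"jaw": 1},{"angular": [0,0,0],"slide": [0,0,0],"jaw": 1}])

```text
time_s: 4.05
tool_pos: [0.6122, 0.0122, 0.0315]
tool_rot: [179.8, 0.1, 118.7]
force: [0.1, -0.6, 0.4]
grip_width: 0.087
grasp_force: 0.0
```

>>> step_arm(rows=[{"angular": [0,0,0],"slide": [0.02,-0.004,0],"jaw": 1},{"angular": [0,0,0],"slide": [0.02,-0.004,0],"jaw": 1},{"angular": [0,0,0],"slide": [0.02,0,0],"jaw": 1},{"angular": [0,0,0],"slide": [0.02,0,0],"jaw": 1},{"angular": [0,0,0],"slide": [0.02,0,0],"jaw": 1},{"angular": [0,0,0],"slide": [0.02,0,0],"jaw": 1},{"angular": [0,0,0],"slide": [0,0,0],"jaw": 1},{"angular": [0,0,0],"slide": [0,0,0],"jaw": 1}])

```text
time_s: 5.05
tool_pos: [0.5783, 0.063, 0.0293]
tool_rot: [-180.0, -0.0, 118.7]
force: [3.2, -1.0, 0.2]
grip_width: 0.0869
grasp_force: 1.1
```

Contact force is as expected for the spring, and the leg is out about 40 mm. I'll pull another 38 mm and look.

>>> step_arm(rows=[{"angular": [0,0,0],"slide": [0.02,0.001,-0.003],"jaw": 1},{"angular": [0,0,0],"slide": [0.02,0,0],"jaw": 1},{"angular": [0,0,0],"slide": [0.02,0,0],"jaw": 1},{"angular": [0,0,0],"slide": [0.016,0,0],"jaw": 1},{"angular": [0,0,0],"slide": [0,0,0],"jaw": 1},{"angular": [0,0,0],"slide": [0,0,0],"jaw": 1},{"angular": [0,0,0],"slide": [0,0,0],"jaw": 1}])

```text
time_s: 5.92
tool_pos: [0.5606, 0.0961, 0.0311]
tool_rot: [-180.0, -0.0, 118.7]
force: [-1.0, -3.1, -1.5]
grip_width: 0.0868
grasp_force: 1.5
```

```bash
python3 - <<'E'
from h import *
o=env.get_obs();C=np.array([.7141,-.1839]);xd=np.array([.4805,-.877]);yd=np.array([.877,.4805])
d=o['tool_pos'][:2]-C;print(o['tool_pos'],d@xd,d@yd,'F',o['force'][:2]@xd,o['force'][:2]@yd,o['grasp_force'])
a=np.mean([env.read_camera('scene').astype(float) for _ in range(3)],0).astype('uint8');b=env.read_camera('top')
for n,X in(('scene',a),('top',b)): cv2.imwrite(f'pics/{n}_p.png',X[:,:,::-1])
C3=np.r_[C,0];x3=np.r_[xd,0]
m=C3-.1735*x3
p=proj('scene',m+[0,0,.074]);q=proj('top',m+[0,0,.074]);print(p,q)
A=cv2.resize(a[190-20:190+30,325:395],(800,571),interpolation=2)
cv2.imwrite('pics/s_p.png',A[:,:,::-1])
cu=tuple(np.round(q).astype(int))
B=cv2.resize(b[cu[1]-22:cu[1]+23,cu[0]-30:cu[0]+30],(800,600),interpolation=2);cv2.imwrite('pics/t_p.png',B[:,:,::-1]);print(cu)
E
```

```text
[0.56061351 0.09606181 0.03111524] -0.3192767623827223 -8.600035846512144e-05 F 2.2870864739867467 -2.3791344341051937 1.4926188066601753
[354.20934756 202.67180371] [335.16621709 181.22890736]
(np.int64(335), np.int64(181))
```

View pics/s_p.png

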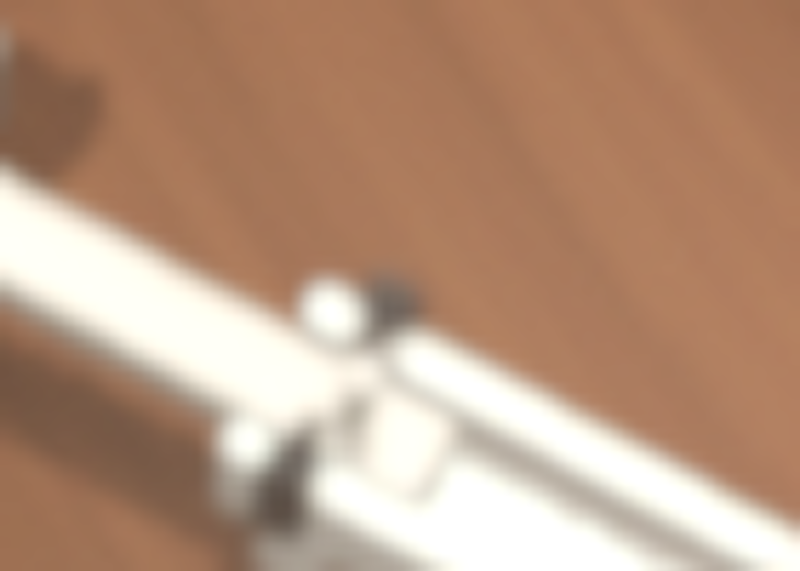

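In the scene crop the black clip parts are at (400,300) and (285,485), and the pin's shaded edge is at about (352,405). I'll check the top crop too.

View pics/t_p.png

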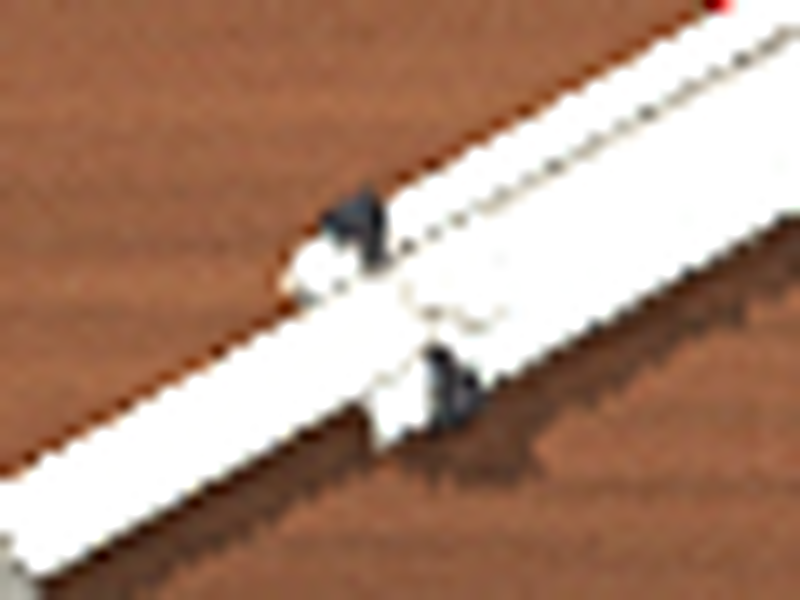

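In the top crop the pointer tips are at (378,262) and (432,350), so the mark is at about (405,306). The pin's dark edge is at about (428,312). I'll quantify this by template-matching the pin feature against the starting pictures.

```bash
python3 - <<'E'
from h import *
from scipy.ndimage import map_coordinates
C=np.array([.7141,-.1839,0]);xd=np.array([.4805,-.877,0]);yd=np.array([.877,.4805,0])
m=onz('top',(334.92,181.49),.074);print('mark from top tips',(m-C)@xd,(m-C)@yd)
# rectified patches in dispenser frame at plane z: 0.25 mm px; x along
def rect(img,n,x0,x1,z):
    xs=np.arange(x0,x1,.00025);ys=np.arange(-.016,.016,.00025)
    P=np.array([[proj(n,C+x*xd+y*yd+[0,0,z],ci) for x in xs] for y in ys])
    return np.dstack([map_coordinates(img[:,:,k].astype(float),[P[...,1],P[...,0]],order=3) for k in range(3)])
rows=[]
for n in('top','scene'):
    ci=env.camera_info(n)
    a=cv2.imread(f'pics/{n}0.png');b=cv2.imread(f'pics/{n}_p.png')
    ra=rect(a,n,-.12,-.07,.082);rb=rect(b,n,-.20,-.15,.082)
    rows+=[ra,rb]
    big=rect(b,n,-.20,-.14,.082)
    for w in(.006,.008,.010):
        i0=int((.030-w)/.00025);i1=int((.030+w)/.00025);j=slice(28,100)
        t=ra[j,i0:i1].astype('float32');s=big[j].astype('float32')
        r=cv2.matchTemplate(s,t,cv2.TM_CCOEFF_NORMED)[0];k=r.argmax()
        print(n,w,'pin now x',-.20+k*.00025+w,'score',r[k])
G=[np.clip((r-150)*255/105,0,255) for r in rows]
out=np.vstack([np.hstack([cv2.resize(G[0],(400,256)),cv2.resize(G[1],(400,256))]),np.hstack([cv2.resize(G[2],(400,256)),cv2.resize(G[3],(400,256))])])
cv2.imwrite('pics/rect.png',out)
o=env.get_obs();w=env.camera_info('wrist');cv2.imwrite('pics/w3.png',env.read_camera('wrist')[:,:,::-1]);np.save('w3.npy',w,allow_pickle=True)
E
```

```text
mark from top tips -0.1744983073902085 -0.00030549264820003974
top 0.006 pin now x -0.16725 score 0.44802088
top 0.008 pin now x -0.16725 score 0.43682092
top 0.01 pin now x -0.1675 score 0.44370553
scene 0.006 pin now x -0.14625 score 0.25683492
scene 0.008 pin now x -0.168 score 0.29039264
scene 0.01 pin now x -0.16825 score 0.38461065[ WARN:0@6.613] global loadsave.cpp:1063 imwrite_ Unsupported depth image for selected encoder is fallbacked to CV_8U.
```

View pics/rect.png

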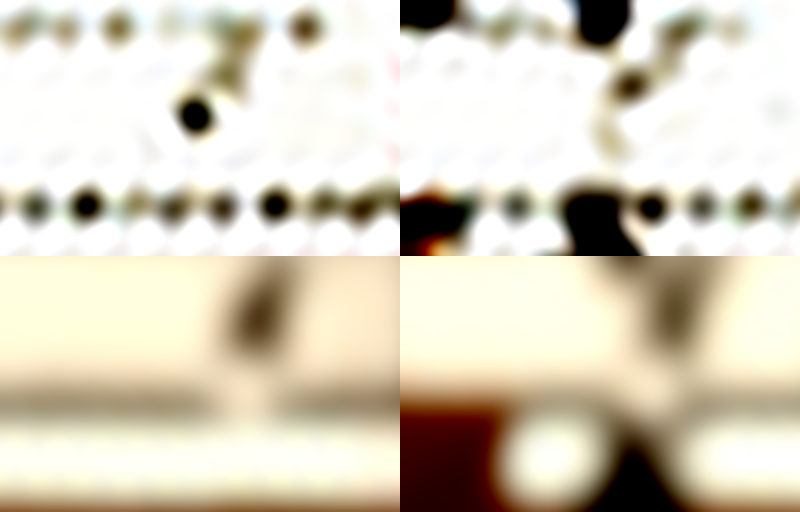

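The enlarged rectified patches put the pointers at x ≈ -0.173 (top -0.1737, scene -0.172). The channel end reads -0.1905, as it should. The pin is at about -0.1677, so it has about 5.3 mm left to go. I'll pull that far, then re-check numerically.

>>> step_arm(rows=[{"angular": [0,0,0],"slide": [0.006,0,0],"jaw": 1},{"angular": [0,0,0],"slide": [0.005,0,0],"jaw": 1},{"angular": [0,0,0],"slide": [0,0,0],"jaw": 1},{"angular": [0,0,0],"slide": [0,0,0],"jaw": 1}])

```text
time_s: 6.68
tool_pos: [0.558, 0.1015, 0.0311]
tool_rot: [180.0, -0.0, 118.7]
force: [-0.5, -3.2, 0.4]
grip_width: 0.087
grasp_force: 1.6
```

```bash
cat > chk.py <<'E'
from h import *
from scipy.ndimage import map_coordinates
C=np.array([.7141,-.1839,0]);xd=np.array([.4805,-.877,0]);yd=np.array([.877,.4805,0])
o=env.get_obs();d=o['tool_pos'][:2]-C[:2]
print(o['time_s'],'tcp x,y',d@xd[:2],d@yd[:2],o['tool_pos'][2],'F',o['force'].round(1),o['grip_width'],o['grasp_force'])
def rect(img,n,x0,x1,z):
    xs=np.arange(x0,x1,.00025);ys=np.arange(-.016,.016,.00025)
    P=np.array([[proj(n,C+x*xd+y*yd+[0,0,z],ci) for x in xs] for y in ys])
    return np.dstack([map_coordinates(img[:,:,k].astype(float),[P[...,1],P[...,0]],order=3) for k in range(3)]).astype('float32')
for n in('top','scene'):
    ci=env.camera_info(n)
    b=env.read_camera(n)[:,:,::-1];cv2.imwrite(f'pics/{n}_{o["time_s"]:.2f}.png',b)
    j=slice(28,100) if n=='top' else slice(8,72)
    big=rect(b,n,-.20,-.14,.082)[j]
    for nm,f,x0 in(('start',f'{n}0',-.09),('before',f'{n}_p',-.1677)):
        t=rect(cv2.imread(f'pics/{f}.png'),n,x0-.009,x0+.009,.082)[j]
        r=cv2.matchTemplate(big,t,cv2.TM_CCOEFF_NORMED)[0];r[:60]=-1;k=r.argmax();print(n,nm,'pin x',-.20+k*.00025+.009,r[k])
E
python3 chk.py
python3 - <<'E'
from h import *
# bar inner edge relative to TCP from the wrist camera: rows of the bright bar top along the centre columns
w=env.camera_info('wrist');i=env.read_camera('wrist').astype(float)
tp=env.get_obs()['tool_pos'];C=np.array([.7141,-.1839,0]);xd=np.array([.4805,-.877,0]);yd=np.array([.877,.4805,0])
for yy in(-.045,.045):
    for a in(.338,.352):
        print(yy,a,proj('w',C-a*xd+yd*yy+[0,0,.07],w).round(1))
    u=int(proj('w',C-.345*xd+yd*yy+[0,0,.07],w)[0]);print(u,i[60:260:5,u].mean(1).astype(int).tolist())
E
```

```text
6.675 tcp x,y -0.32525279957790226 0.00024097893032398732 0.031149353387721665 F [-0.5 -3.2  0.4] 0.08700145247822332 1.5546869114041328
top start pin x -0.173 0.43545797
top before pin x -0.17325000000000002 0.73435324
scene start pin x -0.174 0.8964875
scene before pin x -0.173 0.88906
-0.045 0.338 [206.4 252.1]
-0.045 0.352 [203.4 217.3]
204 [145, 143, 141, 141, 138, 135, 136, 134, 136, 136, 134, 134, 133, 137, 137, 136, 137, 137, 138, 137, 136, 138, 140, 141, 142, 141, 140, 141, 146, 140, 141, 145, 132, 148, 181, 190, 188, 187, 189, 144]
0.045 0.338 [439.7 252.2]
0.045 0.352 [442.7 217.4]
441 [144, 142, 142, 144, 144, 144, 143, 144, 144, 140, 137, 143, 146, 150, 151, 156, 155, 146, 145, 145, 147, 146, 143, 137, 137, 140, 151, 151, 148, 131, 132, 133, 133, 149, 199, 204, 209, 185, 202, 143]
```

The pin is now at about -0.1732 and the mark at about -0.1733. The wrist view of the bar agrees. Now I'll close on the head and lever.

>>> step_arm(rows=[{"angular": [0,0,0],"slide": [0,0,0],"jaw": 0.8},{"angular": [0,0,0],"slide": [0,0,0],"jaw": 0.7},{"angular": [0,0,0],"slide": [0,0,0],"jaw": 0.6},{"angular": [0,0,0],"slide": [0,0,0],"jaw": 0.5},{"angular": [0,0,0],"slide": [0,0,0],"jaw": 0.4},{"angular": [0,0,0],"slide": [0,0,0],"jaw": 0.2},{"angular": [0,0,0],"slide": [0,0,0],"jaw": 0},{"angular": [0,0,0],"slide": [0,0,0],"jaw": 0},{"angular": [0,0,0],"slide": [0,0,0],"jaw": 0},{"angular": [0,0,0],"slide": [0,0,0],"jaw": 0}], newtons=25)

```text
time_s: 8.07
tool_pos: [0.5582, 0.1012, 0.0312]
tool_rot: [180.0, 0.0, 118.7]
force: [0.3, -4.0, 0.7]
grip_width: 0.0364
grasp_force: 26.8
```

```bash
python3 chk.py
```

```text
8.075 tcp x,y -0.32490928212833625 0.00025998050314493537 0.03123456029413804 F [ 0.3 -4.   0.7] 0.03642295222498168 26.76020955412966
top start pin x -0.173 0.46404824
top before pin x -0.17325000000000002 0.75204587
scene start pin x -0.17375000000000002 0.8954436
scene before pin x -0.17275000000000001 0.9042722
```

The grip width is 36.4 mm (shut) at 27 N, and the pin is at -0.173. I'll make one subpixel check of the pointers before handing in.

```bash
python3 - <<'E'
import re,glob
src=open('chk.py').read().split("for n in('top'")[0]
exec(src)
for n in('top','scene'):
    ci=env.camera_info(n);img=env.read_camera(n)[:,:,::-1]
    for s in(-1,1):
        for y in(.010,.011,.012,.014):
            xs=np.arange(-.186,-.160,.00025)
            P=np.array([proj(n,C+x*xd+s*y*yd+[0,0,.074],ci) for x in xs])
            g=map_coordinates(img.mean(2),[P[:,1],P[:,0]],order=1);w=np.clip(140-g,0,None)
            print(n,s*y,'dark centre',round((w@xs)/max(w.sum(),1e-9),4),'min',int(g.min()),'width mm',round((w>0).sum()*.25,1))
E
```

```text
8.175 tcp x,y -0.3248851500686687 0.0002766652550026949 0.03126491230772814 F [ 0.8 -2.3  0.9] 0.03625071105787608 26.766078190072733
top -0.01 dark centre -0.1733 min 110 width mm 1.8
top -0.011 dark centre -0.1739 min 83 width mm 3.2
top -0.012 dark centre -0.174 min 58 width mm 4.0
top -0.014 dark centre -0.1735 min 64 width mm 5.2
top 0.01 dark centre -0.1747 min 128 width mm 2.5
top 0.011 dark centre -0.1745 min 95 width mm 6.2
top 0.012 dark centre -0.175 min 82 width mm 5.8
top 0.014 dark centre -0.1743 min 74 width mm 6.0
scene -0.01 dark centre 0.0 min 166 width mm 0.0
scene -0.011 dark centre 0.0 min 165 width mm 0.0
scene -0.012 dark centre 0.0 min 159 width mm 0.0
scene -0.014 dark centre 0.0 min 146 width mm 0.0
scene 0.01 dark centre 0.0 min 156 width mm 0.0
scene 0.011 dark centre 0.0 min 151 width mm 0.0
scene 0.012 dark centre 0.0 min 146 width mm 0.0
scene 0.014 dark centre -0.1714 min 137 width mm 2.0
```

```bash
python3 -c "
from cell import env
print(env.sign_off())"
```

```text
the job is handed in; nothing more can be done
None
```

I handed the job in with the leg drawn out about 83 mm, the pin at the mark to within about 1–2 mm by camera, and the lever squeezed shut only after that (36.4 mm across, 27 N grip). The gripper is still holding both; the arm only touched the leg head and lever, and I did not re-check the other objects' positions.

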